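Set the flip tags at the weld-shop parts bins

TASK

The flip tags in front of the small-parts bins are out of date. Set them with the fingertips so that the tag of every full bin lies back towards its bin, ring face up, and the tags of the empty and the nearly empty bin lean forward with the bar face up. Just push each wrong tag gently over with the outside of the fingers: do not pinch the tags, hit the rack or bins, or pick up or push aside any of the loose things around.

Things in the scene. Friction and masses are not known exactly. Their poses are not given: they have to be found in the camera images.
- rack: fixed grey steel bin rack, 560 mm wide (y), 285 deep (x). Origin: on the table, under the middle of the line of tag axles; +x away from the robot to the bins, +y left along the row. Its bare apron, 10 mm high, reaches 90 mm in front of the axles; the tag rail's top is 72 mm high. Five bins stand in a row behind the rail and five tags on it, both 90 mm apart: a tag belongs to the bin straight behind it.
- bin_bosses_top (a point): grey plastic hopper bin, 80 mm wide, 140 deep, 58 high, fixed in the rack; full: heaped to the rim with turned steel weld bosses. Point: middle of its mouth at rim height, 68 mm above the table (stock rises no higher than 80 mm), 103 mm behind the axle of its tag. The bins change places in the row.
- bin_lugs_top (a point): grey plastic hopper bin, 80 mm wide, 140 deep, 58 high, fixed in the rack; full: heaped to the rim with flat steel lugs. Point: middle of its mouth at rim height, 68 mm above the table (stock rises no higher than 80 mm), 103 mm behind the axle of its tag. The bins change places in the row.
- bin_nuts_top (a point): grey plastic hopper bin, 80 mm wide, 140 deep, 58 high, fixed in the rack; full: heaped to the rim with hexagon nuts. Point: middle of its mouth at rim height, 68 mm above the table (stock rises no higher than 80 mm), 103 mm behind the axle of its tag. The bins change places in the row.
- bin_low_top (a point): grey plastic hopper bin, 80 mm wide, 140 deep, 58 high, fixed in the rack; all but empty: two bosses left on its floor. Point: middle of its mouth at rim height, 68 mm above the table (stock rises no higher than 80 mm), 103 mm behind the axle of its tag. The bins change places in the row.
- bin_empty_top (a point): grey plastic hopper bin, 80 mm wide, 140 deep, 58 high, fixed in the rack; empty. Point: middle of its mouth at rim height, 68 mm above the table (stock rises no higher than 80 mm), 103 mm behind the axle of its tag. The bins change places in the row.
- axle_1 (a point): middle of the axle of tag 1, 86 mm above the table, in its bracket on the rail (two ears 60 mm apart outside, 22 mm high over the rail). Axes as the rack's: x towards the bins, y along the axle. The tags change places in the row.
- tag_1 (a joint): tilt of tag 1, rad: 0 upright, -0.8 leaning forward (to the robot) on its stop, bar face up, +0.8 leaning back (to the bin) on its stop, ring face up. Smooth bare aluminium plate 44 mm wide, 3 thick, free edge 52 mm from the axle, 60 g, raised dark-steel ring and bar marks. Free hinge: pushed past upright it falls to the other stop by itself.
- axle_2 (a point): middle of the axle of tag 2, 86 mm above the table, in its bracket on the rail (two ears 60 mm apart outside, 22 mm high over the rail). Axes as the rack's: x towards the bins, y along the axle. The tags change places in the row.
- tag_2 (a joint): tilt of tag 2, rad: 0 upright, -0.8 leaning forward (to the robot) on its stop, bar face up, +0.8 leaning back (to the bin) on its stop, ring face up. Smooth bare aluminium plate 44 mm wide, 3 thick, free edge 52 mm from the axle, 60 g, raised dark-steel ring and bar marks. Free hinge: pushed past upright it falls to the other stop by itself.
- axle_3 (a point): middle of the axle of tag 3, 86 mm above the table, in its bracket on the rail (two ears 60 mm apart outside, 22 mm high over the rail). Axes as the rack's: x towards the bins, y along the axle. The tags change places in the row.
- tag_3 (a joint): tilt of tag 3, rad: 0 upright, -0.8 leaning forward (to the robot) on its stop, bar face up, +0.8 leaning back (to the bin) on its stop, ring face up. Smooth bare aluminium plate 44 mm wide, 3 thick, free edge 52 mm from the axle, 60 g, raised dark-steel ring and bar marks. Free hinge: pushed past upright it falls to the other stop by itself.
- axle_4 (a point): middle of the axle of tag 4, 86 mm above the table, in its bracket on the rail (two ears 60 mm apart outside, 22 mm high over the rail). Axes as the rack's: x towards the bins, y along the axle. The tags change places in the row.
- tag_4 (a joint): tilt of tag 4, rad: 0 upright, -0.8 leaning forward (to the robot) on its stop, bar face up, +0.8 leaning back (to the bin) on its stop, ring face up. Smooth bare aluminium plate 44 mm wide, 3 thick, free edge 52 mm from the axle, 60 g, raised dark-steel ring and bar marks. Free hinge: pushed past upright it falls to the other stop by itself.
- axle_5 (a point): middle of the axle of tag 5, 86 mm above the table, in its bracket on the rail (two ears 60 mm apart outside, 22 mm high over the rail). Axes as the rack's: x towards the bins, y along the axle. The tags change places in the row.
- tag_5 (a joint): tilt of tag 5, rad: 0 upright, -0.8 leaning forward (to the robot) on its stop, bar face up, +0.8 leaning back (to the bin) on its stop, ring face up. Smooth bare aluminium plate 44 mm wide, 3 thick, free edge 52 mm from the axle, 60 g, raised dark-steel ring and bar marks. Free hinge: pushed past upright it falls to the other stop by itself.
- boss_a: loose turned steel boss, 30 mm diameter, 28 mm high, standing on the apron under the tags; origin under its centre. Not part of the job.
- boss_b: a second such boss, also standing on the apron. Not part of the job.
- marker: white paint marker with a black cap standing on the left end of the rack base, 19 mm diameter, 120 mm high; origin under its centre. Not part of the job.
- wire_brush: hand brush lying right of the rack, 200 mm long; origin at its underside. Not part of the job.
- chip_hammer: hammer lying left of the rack, 240 mm long; origin at its underside. Not part of the job.
- tungsten_can: small aluminium can, 52 mm diameter, 60 mm high, standing on the apron, to the right; origin under its centre. Not part of the job.

How it is judged (in metres and radians):
At the end, for the whole second after the job is handed in: every tag in front of a full bin (bosses, lugs, nuts) leans back at more than 0.7 rad, every tag in front of the empty or nearly empty bin leans forward beyond -0.7 rad, and all tags are at rest (under 0.2 rad/s) ((((horizontal distance between axle_1 and bin_bosses_top below 0.125 m or horizontal distance between axle_1 and bin_lugs_top below 0.125 m or horizontal distance between axle_1 and bin_nuts_top below 0.125 m) and value of joint tag_1 above 0.7 rad) or ((horizontal distance between axle_1 and bin_low_top below 0.125 m or horizontal distance between axle_1 and bin_empty_top below 0.125 m) and value of joint tag_1 below -0.7 rad)) and velocity of joint tag_1 between -0.2 and 0.2 rad/s and (((horizontal distance between axle_2 and bin_bosses_top below 0.125 m or horizontal distance between axle_2 and bin_lugs_top below 0.125 m or horizontal distance between axle_2 and bin_nuts_top below 0.125 m) and value of joint tag_2 above 0.7 rad) or ((horizontal distance between axle_2 and bin_low_top below 0.125 m or horizontal distance between axle_2 and bin_empty_top below 0.125 m) and value of joint tag_2 below -0.7 rad)) and velocity of joint tag_2 between -0.2 and 0.2 rad/s and (((horizontal distance between axle_3 and bin_bosses_top below 0.125 m or horizontal distance between axle_3 and bin_lugs_top below 0.125 m or horizontal distance between axle_3 and bin_nuts_top below 0.125 m) and value of joint tag_3 above 0.7 rad) or ((horizontal distance between axle_3 and bin_low_top below 0.125 m or horizontal distance between axle_3 and bin_empty_top below 0.125 m) and value of joint tag_3 below -0.7 rad)) and velocity of joint tag_3 between -0.2 and 0.2 rad/s and (((horizontal distance between axle_4 and bin_bosses_top below 0.125 m or horizontal distance between axle_4 and bin_lugs_top below 0.125 m or horizontal distance between axle_4 and bin_nuts_top below 0.125 m) and value of joint tag_4 above 0.7 rad) or ((horizontal distance between axle_4 and bin_low_top below 0.125 m or horizontal distance between axle_4 and bin_empty_top below 0.125 m) and value of joint tag_4 below -0.7 rad)) and velocity of joint tag_4 between -0.2 and 0.2 rad/s and (((horizontal distance between axle_5 and bin_bosses_top below 0.125 m or horizontal distance between axle_5 and bin_lugs_top below 0.125 m or horizontal distance between axle_5 and bin_nuts_top below 0.125 m) and value of joint tag_5 above 0.7 rad) or ((horizontal distance between axle_5 and bin_low_top below 0.125 m or horizontal distance between axle_5 and bin_empty_top below 0.125 m) and value of joint tag_5 below -0.7 rad)) and velocity of joint tag_5 between -0.2 and 0.2 rad/s); the robot touches nothing.
It fails at once if a tag is pinched or forced (more than 20 N between the fingers and a tag) (contact force between the fingers and tag_1 above 20 N or contact force between the fingers and tag_2 above 20 N or contact force between the fingers and tag_3 above 20 N or contact force between the fingers and tag_4 above 20 N or contact force between the fingers and tag_5 above 20 N).
It fails at once if a loose thing is picked up (raised more than 15 mm) (height (world z) of any of boss_a, boss_b, marker, tungsten_can above 0.025 m or height (world z) of any of wire_brush, chip_hammer above 0.015 m).
It fails at once if a loose thing is pushed more than 25 mm out of its place (distance of any of boss_a, boss_b, marker, wire_brush, chip_hammer, tungsten_can from where it was at the start of the episode above 0.025 m).
It fails at once if the arm hits the rack or a bin (more than 20 N) (contact force between any of the arm, the fingers and rack above 20 N or contact force between any of the arm, the fingers and bin_bosses above 20 N or contact force between any of the arm, the fingers and bin_lugs above 20 N or contact force between any of the arm, the fingers and bin_nuts above 20 N or contact force between any of the arm, the fingers and bin_low above 20 N or contact force between any of the arm, the fingers and bin_empty above 20 N).
It also fails if it takes over 64 s, if anything falls off the work surface, if the arm or the gripper's body presses on something with over 40 N, if the wrist force passes 120 N, or if a joint passes its speed limit or range.

ROBOT

A 6-joint arm with a two-finger parallel gripper is mounted at the origin on the work surface. World frame = base frame: x ahead of the robot, y to its left, z up, the work surface at z = 0. Lengths are in m, angles in degrees, forces in N, time in s.
With the tool pointing down it reaches from about 0.4 to 0.825 m from the base axis. Payload 7 kg.
Tool frame: the origin (TCP) lies on the centre line of the jaws, within the pads' length; the fingertips stand 14 mm ahead of it and the grasp point (between the pads) lies 5 mm behind it; z points along the fingers, y is the line along which they close (so a half turn about z gives the same grasp; the last joint's range is limited). The gripper opens to 88 mm and grips with 3 to 60 N. Pads are 19 mm wide; open, the fingers measure 130 mm over their backs; the gripper's body (78 mm by 193 mm) begins 47 mm behind the grasp point.
Start: joints at [81.595, 20.546, 0.682, 0, -70.136, -16.507], TCP at [0.284, 0.612, 0.241] pointing down, gripper open.
Joint ranges: [-176.03, 176.03], [-82.01, 121.73], [-58.28, 71.71], [-173.87, 95.51], [-174.79, -0.11], [-173.66, 173.66]. Speed limits (degrees/s): [136.94, 136.94, 172.46, 180, 180, 180].

INTERFACE

Orientations are given as [roll, pitch, yaw] about the fixed x, y, z axes, in that order (R = Rz(yaw) Ry(pitch) Rx(roll)).
In Python, from plant import r gives the robot as it stands.
- The arm moves only by the tool send_rows, never from a script. Its argument "steps" is a list of rows, each an object with "dp": the shift along the tool's x, y, z in mm, a list of three; "roll": the turn about the tool's z in rad; "jaw": the opening in per cent of the stroke, from 0 (shut) to 100 (fully open). In form: [{"dp": [tx, ty, tz], "roll": roll, "jaw": jaw}, ...]. A call has 1 to 5 rows; each row is the pose to reach, as a shift and turn from the pose commanded when the call began, along the tool's axes at that moment; what a row does not reach only later rows make up. A row lasts 1/8 s, in which the tool goes at most 62.5 mm and 10.7 degrees, less where a joint would pass 70% of its speed; a pose out of reach is approached as far as the arm can. A call with a gripper value outside its range is refused whole. The fingers move at their own pace and stop on an object; "newtons" is the grip in N (left out, the last holds). Time passes only in rows, so rows that repeat a pose let the fingers close. It gives the time, the measured TCP pose, the force, the opening and the grip force at its end, in the units of the state.
- r.get_state(): the state, without advancing time (a new reading comes with each control period).
- r.capture(name): name is "scene" or "top" or "wrist"; returns a dict with "image" (400x640x3 uint8, blue, green, red), "K" (3x3 intrinsics, pixels), "rvec" (rotation vector, rad) and "tvec" (3), from world to camera coordinates, as OpenCV has them. Camera axes: x right, y down, z forward; pixel columns grow to the right and rows downward; lengths in m; the calibration is good to about 2 mm. A picture is of the moment at which its call begins. There is no depth.
- r.close_job(): hands the job in; it is judged then, once.
The state is a dict: "time_s": time; "joints": joint angles; "qd": joint speeds; "joint_torque": joint torques, N m; "tcp_pos": TCP position; "eef_rot": TCP orientation; "contact_force": force on the tool from outside, world axes, zero at the start; "moment": the same for the moment, N m; "gripper_width": finger opening in m; "gripper_force": force on a finger pad.
Only numpy, scipy, OpenCV 4.12 (cv2) and the standard library are available. Lean on these libraries where they do the work, as an engineer would, in place of code of your own. Each camera call takes 0.05 s, during which the arm holds its last target. There are 200 camera calls.

## Working session

There is one attempt and no reset: what is moved stays moved. The work goes in short steps, Python scripts to look and compute and a tool call to move; the robot and the scene stay as the last step left them, time stands still between calls to the robot, and variables do not carry over. Pictures are saved under pics/ and viewed, at most 10 in all, crops included, and the job is handed in when it is done.

Besides the shell and the picture viewer there is one more tool, called as name([rows], argument=value, ...), one row to a line, values as JSON. send_rows: Moves the arm, as the interface text tells. Its arguments: {"type":"object","properties":{"steps":{"type":"array","items":{"type":"object","properties":{"dp":{"type":"array","items":{"type":"number"}},"roll":{"type":"number"},"jaw":{"type":"number"}}}},"newtons":{"type":"number"}},"required":["steps"]}

```bash
mkdir -p pics; python3 - <<'E'
from plant import r
import cv2,numpy as np
for n in("scene","top"):
    c=r.capture(n);cv2.imwrite(f"pics/{n}0.png",c["image"]);np.savez(f"{n}.npz",**c)
    R=cv2.Rodrigues(np.array(c["rvec"],float))[0];print(n,(-R.T@np.array(c["tvec"]).ravel()).round(3),R[2].round(2))
s=r.get_state();print({k:s[k] for k in("time_s","tcp_pos","eef_rot","gripper_width","contact_force")})
E
```

```text
scene [0.988 0.536 1.04 ] [-0.35 -0.47 -0.81]
top [ 0.467 -0.017  1.433] [ 0.09  0.02 -1.  ]
{'time_s': 0.1, 'tcp_pos': array([0.28418339, 0.61180573, 0.23972062]), 'eef_rot': array([ 1.79915339e+02, -7.56705275e-03, -2.49181785e+01]), 'gripper_width': 0.08766220814262635, 'contact_force': array([ 0.26610303, -0.49267387,  0.06655249])}
```

View pics/scene0.png

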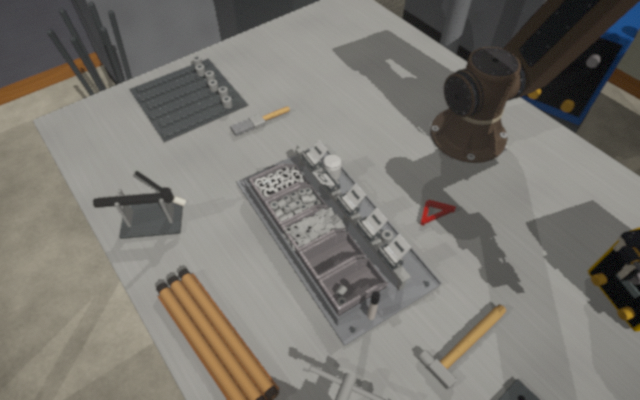

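View pics/top0.png

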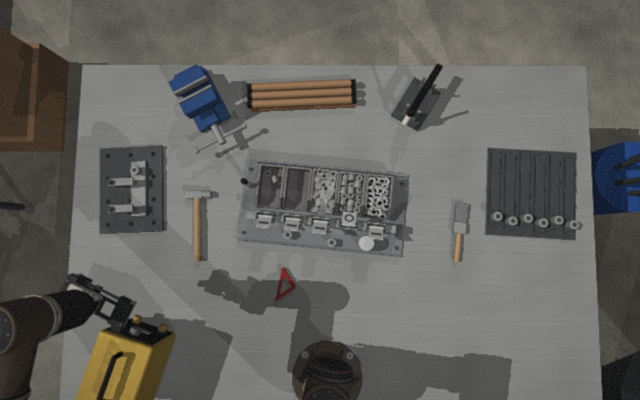

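The top view shows the rack at about (237–410, 155–255) px. From the left the bins are low, empty and then three full ones. The tags lie along row 220, so I'll enlarge that area.

```bash
python3 - <<'E'
import cv2,numpy as np
t=cv2.imread("pics/top0.png")[150:262,232:414];s=cv2.imread("pics/scene0.png")[135:340,235:445]
t=cv2.resize(t,None,fx=4.35,fy=4.35,interpolation=cv2.INTER_CUBIC);cv2.imwrite("pics/tc.png",cv2.convertScaleAbs(t[:600],alpha=1.2))
s=cv2.resize(s,None,fx=2.9,fy=2.9,interpolation=cv2.INTER_CUBIC);cv2.imwrite("pics/sc.png",cv2.convertScaleAbs(s,alpha=1.2))
E
```

```text
(no output)
```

View pics/tc.png

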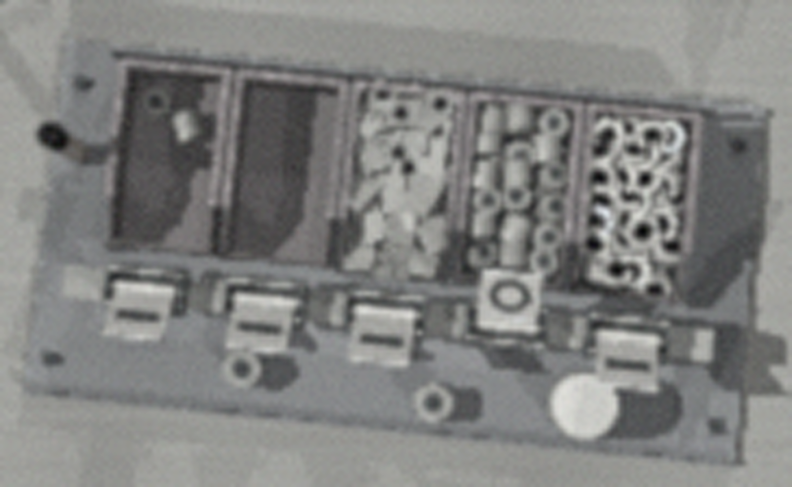

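View pics/sc.png

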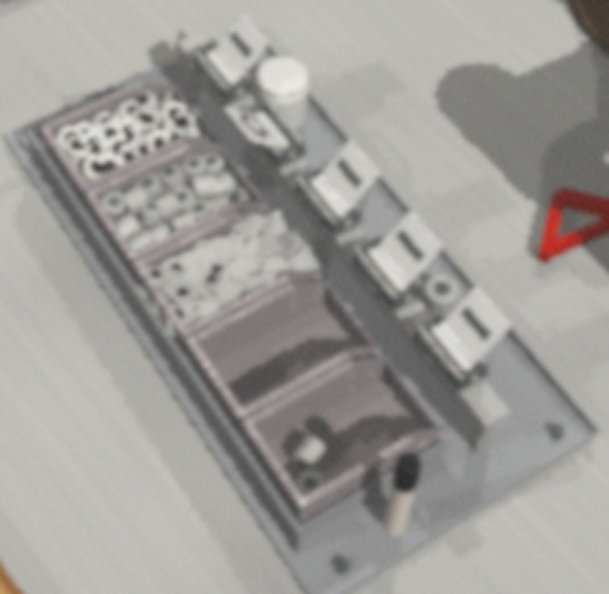

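The crops show the tags from left to right as bar, bar, bar, ring, bar, against bins low, empty, lugs, bosses, nuts. So the 3rd tag (free edge at about (381,359) in the top crop) and the 5th (about (628,385)) are wrong. Both have to go from forward to back.

```bash
cat > h.py <<'E'
import numpy as np,cv2
def ray(c,p,z):
    R=cv2.Rodrigues(np.array(c["rvec"],float))[0];t=np.array(c["tvec"],float).ravel()
    d=R.T@np.append(cv2.undistortPoints(np.array([[p]],float),np.array(c["K"],float),None).ravel(),1);o=-R.T@t
    return o+d*(z-o[2])/d[2]
E
python3 - <<'E'
from h import *
t=np.load("top.npz");s=np.load("scene.npz")
T=lambda u,v,z:ray(t,(u/4.35+232,v/4.35+150),z)
S=lambda u,v,z:ray(s,(u/2.9+235,v/2.9+135),z)
a,b=T(25,387,.01),T(742,463,.01);d=b-a
print("apron front",a,b,np.hypot(*d[:2]),"yaw",np.degrees(np.arctan2(-d[0],-d[1]))*-1)
print("scene apron FL",S(597,430,.01))
e3=(T(350,354,.122)+T(412,367,.122))/2;e5=(T(598,378,.122)+T(658,391,.122))/2
e1=(T(105,330,.122)+T(167,338,.122))/2
print("edges",e1,e3,e5, "scene e3",S(360,160,.122),"e5",S(258,30,.122))
y=np.arctan2(d[0],-d[1]);n=np.array([np.cos(y),np.sin(y)])if 0 else np.array([-d[1],d[0]])/np.hypot(*d[:2])
m=((a+b)/2)[:2];print("n",n,np.degrees(np.arctan2(n[1],n[0])));
l=np.array([-n[1],n[0]])
print("axle mid",m+.09*n)
for e in(e1,e3,e5):print("rack xy",(e[:2]-m-.09*n)@n,(e[:2]-m-.09*n)@l)
for k in(0,-.18):
    ax=m+.09*n+k*l;print("axle",ax,"pre(-75)",ax-.075*n,"end",ax+.0*n)
E
```

```text
apron front [0.45047293 0.30989695 0.01      ] [ 0.39811695 -0.25128578  0.01      ] 0.5636197346555274 yaw -5.330026080129902
scene apron FL [0.44752505 0.31324448 0.01      ]
edges [0.49090863 0.2044234  0.122     ] [0.47370672 0.02636197 0.122     ] [ 0.45846284 -0.15153519  0.122     ] scene e3 [0.48383982 0.03219044 0.122     ] e5 [ 0.46136314 -0.14350268  0.122     ]
n [ 0.99567615 -0.09289239] -5.330026080129901
axle mid [0.5139058  0.02094527]
rack xy -0.03994145671156354 0.1805485426332506
rack xy -0.040528430685088455 0.0016590924433111708
rack xy -0.039181107882791645 -0.1768849095712803
axle [0.5139058  0.02094527] pre(-75) [0.43923009 0.0279122 ] end [0.5139058  0.02094527]
axle [ 0.49718517 -0.15827644] pre(-75) [ 0.42250946 -0.15130951] end [ 0.49718517 -0.15827644]
```

send_rows([
  {"dp": [20,24,0],"roll": -0.07,"jaw": 0},
  {"dp": [45,55,0],"roll": -0.14,"jaw": 0},
  {"dp": [75,90,0],"roll": -0.21,"jaw": 0},
  {"dp": [105,126,0],"roll": -0.28,"jaw": 0},
  {"dp": [130,156,0],"roll": -0.342,"jaw": 0},
])

```text
time_s: 0.72
tcp_pos: [0.3366, 0.4141, 0.2403]
eef_rot: [180.0, 0.0, -5.2]
contact_force: [-0.4, 0.6, 0.9]
gripper_width: 0.0434
gripper_force: 0.0
```

send_rows([
  {"dp": [14,38,0],"roll": 0,"jaw": 0},
  {"dp": [28,76,0],"roll": 0,"jaw": 0},
  {"dp": [42,114,0],"roll": 0,"jaw": 0},
  {"dp": [56,152,0],"roll": 0,"jaw": 0},
  {"dp": [70,190,0],"roll": 0,"jaw": 0},
])

```text
time_s: 1.35
tcp_pos: [0.3886, 0.2188, 0.2404]
eef_rot: [180.0, 0.0, -5.3]
contact_force: [1.2, 0.2, -0.4]
gripper_width: 0.0009
gripper_force: 0.0
```

send_rows([
  {"dp": [14,38,0],"roll": 0,"jaw": 0},
  {"dp": [28,76,0],"roll": 0,"jaw": 0},
  {"dp": [42,114,0],"roll": 0,"jaw": 0},
  {"dp": [56,152,0],"roll": 0,"jaw": 0},
  {"dp": [67,187,0],"roll": 0,"jaw": 0},
])

```text
time_s: 1.98
tcp_pos: [0.438, 0.0264, 0.2405]
eef_rot: [-180.0, 0.0, -5.3]
contact_force: [-0.3, 0.3, -0.2]
gripper_width: 0.0002
gripper_force: 0.0
```

send_rows([
  {"dp": [0,0,0],"roll": 0,"jaw": 0},
])

```text
time_s: 2.1
tcp_pos: [0.4378, 0.026, 0.2402]
eef_rot: [180.0, 0.0, -5.5]
contact_force: [0.1, -0.7, -0.4]
gripper_width: 0.0
gripper_force: 0.0
```

send_rows([
  {"dp": [0,0,25],"roll": 0,"jaw": 0},
  {"dp": [0,0,55],"roll": 0,"jaw": 0},
  {"dp": [0,0,85],"roll": 0,"jaw": 0},
  {"dp": [0,0,105],"roll": 0,"jaw": 0},
  {"dp": [0,0,116],"roll": 0,"jaw": 0},
])

```text
time_s: 2.72
tcp_pos: [0.4374, 0.0281, 0.1235]
eef_rot: [180.0, 0.1, -5.3]
contact_force: [-0.1, -0.6, 0.5]
gripper_width: 0.0002
gripper_force: 0.0
```

send_rows([
  {"dp": [7,0,0],"roll": 0,"jaw": 0},
  {"dp": [14,0,0],"roll": 0,"jaw": 0},
  {"dp": [21,0,0],"roll": 0,"jaw": 0},
  {"dp": [28,0,0],"roll": 0,"jaw": 0},
  {"dp": [35,0,0],"roll": 0,"jaw": 0},
])

```text
time_s: 3.35
tcp_pos: [0.4734, 0.0245, 0.1247]
eef_rot: [-180.0, -0.0, -5.3]
contact_force: [-0.8, 0.1, 0.3]
gripper_width: 0.0006
gripper_force: 0.2
```

send_rows([
  {"dp": [5,0,0],"roll": 0,"jaw": 0},
  {"dp": [10,0,0],"roll": 0,"jaw": 0},
  {"dp": [15,0,0],"roll": 0,"jaw": 0},
  {"dp": [20,0,0],"roll": 0,"jaw": 0},
  {"dp": [25,0,0],"roll": 0,"jaw": 0},
])

```text
time_s: 3.98
tcp_pos: [0.4981, 0.0223, 0.1245]
eef_rot: [180.0, 0.0, -5.3]
contact_force: [0.6, 0.2, 0.4]
gripper_width: 0.0003
gripper_force: 0.0
```

send_rows([
  {"dp": [5,0,0],"roll": 0,"jaw": 0},
  {"dp": [10,0,0],"roll": 0,"jaw": 0},
  {"dp": [15,0,0],"roll": 0,"jaw": 0},
  {"dp": [20,0,0],"roll": 0,"jaw": 0},
  {"dp": [25,0,0],"roll": 0,"jaw": 0},
])

```text
time_s: 4.6
tcp_pos: [0.523, 0.0199, 0.1246]
eef_rot: [180.0, -0.0, -5.3]
contact_force: [0.6, -1.0, -0.2]
gripper_width: 0.0007
gripper_force: 0.0
```

send_rows([
  {"dp": [-10,0,0],"roll": 0,"jaw": 0},
  {"dp": [-30,0,0],"roll": 0,"jaw": 0},
  {"dp": [-50,0,0],"roll": 0,"jaw": 0},
  {"dp": [-70,0,0],"roll": 0,"jaw": 0},
  {"dp": [-87,0,0],"roll": 0,"jaw": 0},
])

```text
time_s: 5.22
tcp_pos: [0.4347, 0.0279, 0.1246]
eef_rot: [-180.0, 0.0, -5.3]
contact_force: [-0.3, -0.1, 0.1]
gripper_width: 0.0006
gripper_force: 0.0
```

send_rows([
  {"dp": [0,36,0],"roll": 0,"jaw": 0},
  {"dp": [0,72,0],"roll": 0,"jaw": 0},
  {"dp": [0,108,0],"roll": 0,"jaw": 0},
  {"dp": [0,144,0],"roll": 0,"jaw": 0},
  {"dp": [0,179,0],"roll": 0,"jaw": 0},
])

```text
time_s: 5.85
tcp_pos: [0.4189, -0.1511, 0.1247]
eef_rot: [-180.0, -0.0, -5.3]
contact_force: [1.6, 1.3, -0.3]
gripper_width: 0.0005
gripper_force: 0.0
```

send_rows([
  {"dp": [7,0,0],"roll": 0,"jaw": 0},
  {"dp": [14,0,0],"roll": 0,"jaw": 0},
  {"dp": [21,0,0],"roll": 0,"jaw": 0},
  {"dp": [28,0,0],"roll": 0,"jaw": 0},
  {"dp": [35,0,0],"roll": 0,"jaw": 0},
])

```text
time_s: 6.48
tcp_pos: [0.4547, -0.153, 0.1245]
eef_rot: [180.0, 0.0, -5.3]
contact_force: [-2.0, -0.4, 1.4]
gripper_width: 0.0004
gripper_force: 0.7
```

send_rows([
  {"dp": [5,0,0],"roll": 0,"jaw": 0},
  {"dp": [10,0,0],"roll": 0,"jaw": 0},
  {"dp": [15,0,0],"roll": 0,"jaw": 0},
  {"dp": [20,0,0],"roll": 0,"jaw": 0},
  {"dp": [25,0,0],"roll": 0,"jaw": 0},
])

```text
time_s: 7.1
tcp_pos: [0.4795, -0.1558, 0.1246]
eef_rot: [-180.0, -0.0, -5.3]
contact_force: [-0.3, -0.3, -0.5]
gripper_width: 0.0003
gripper_force: 0.0
```

send_rows([
  {"dp": [5,0,0],"roll": 0,"jaw": 0},
  {"dp": [10,0,0],"roll": 0,"jaw": 0},
  {"dp": [15,0,0],"roll": 0,"jaw": 0},
  {"dp": [20,0,0],"roll": 0,"jaw": 0},
  {"dp": [25,0,0],"roll": 0,"jaw": 0},
])

```text
time_s: 7.72
tcp_pos: [0.5044, -0.1581, 0.1246]
eef_rot: [-180.0, -0.0, -5.3]
contact_force: [-0.9, 0.2, -0.1]
gripper_width: 0.0003
gripper_force: 0.0
```

send_rows([
  {"dp": [-10,0,0],"roll": 0,"jaw": 0},
  {"dp": [-30,0,0],"roll": 0,"jaw": 0},
  {"dp": [-50,0,0],"roll": 0,"jaw": 0},
  {"dp": [-70,0,0],"roll": 0,"jaw": 0},
  {"dp": [-85,0,0],"roll": 0,"jaw": 0},
])

```text
time_s: 8.35
tcp_pos: [0.418, -0.1501, 0.1246]
eef_rot: [-180.0, 0.0, -5.3]
contact_force: [0.2, -0.4, -0.6]
gripper_width: 0.0009
gripper_force: 0.0
```

send_rows([
  {"dp": [0,25,-25],"roll": 0,"jaw": 0},
  {"dp": [0,55,-50],"roll": 0,"jaw": 0},
  {"dp": [0,85,-80],"roll": 0,"jaw": 0},
  {"dp": [0,120,-100],"roll": 0,"jaw": 0},
  {"dp": [0,140,-110],"roll": 0,"jaw": 0},
])

```text
time_s: 8.98
tcp_pos: [0.4062, -0.2909, 0.2359]
eef_rot: [180.0, -0.1, -5.4]
contact_force: [0.1, 1.0, -0.3]
gripper_width: 0.0005
gripper_force: 0.0
```

```bash
python3 - <<'E'
from plant import r
import cv2
t=r.capture("top")["image"][150:262,232:414];s=r.capture("scene")["image"][135:340,235:445]
t=cv2.resize(t,(500,308));s=cv2.resize(s,(500,488))[:290]
cv2.imwrite("pics/after.png",cv2.vconcat([t,s]));x=r.get_state();print(x["time_s"],x["tcp_pos"],x["contact_force"])
E
```

```text
9.075 [ 0.40639795 -0.29110491  0.23559702] [ 0.09972836  0.11896612 -0.16516874]
```

View pics/after.png

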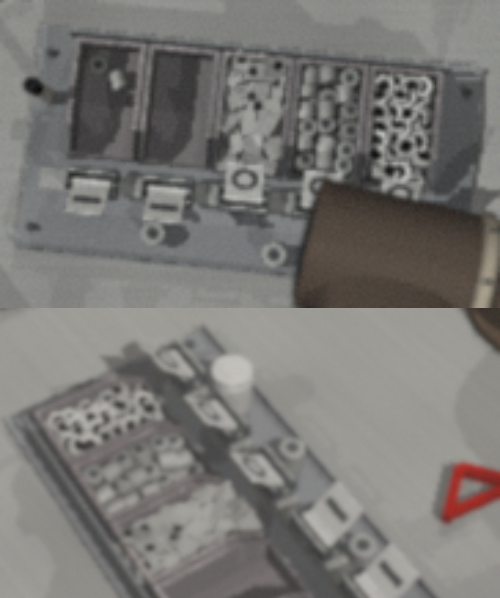

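The top half shows the third, fourth and fifth tags ring up (near (244,180), (318,185) and (402,188)), and the first two still bar up. The can and bosses haven't moved, and the arm is clear.

```bash
python3 -c "
from plant import r
print(r.close_job())"
```

```text
the job is handed in; nothing more can be done
None
```

I pushed the two wrong tags, in front of the lugs and nuts bins, back to ring face up; the last pictures show all five tags matching their bins and no loose parts moved, and I handed the job in at about 9 s (no verdict was returned).

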